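Snap the retaining clip onto the tube mixer's spindle

ROBOT

A 6-joint arm with a two-finger parallel gripper is mounted at the origin on the work surface. World frame = base frame: x ahead of the robot, y to its left, z up, the work surface at z = 0. Lengths are in m, angles in degrees, forces in N, time in s.
With the tool pointing down it reaches from about 0.4 to 0.825 m from the base axis. Payload 7 kg.
Tool frame: the origin (TCP) lies midway between the tips of the shut fingers; the grasp point (between the pads) lies 19 mm behind it; z points along the fingers, y is the direction in which the jaws open and shut (so a half turn about z gives the same grasp; the last joint's range is limited). The gripper opens to 88 mm and grips with 3 to 60 N. Pads are 19 mm wide; open, the fingers measure 130 mm over their backs; the gripper's body (78 mm by 193 mm) begins 47 mm behind the grasp point.
Start: joints at [-56.488, 20.546, 0.682, 0, -70.136, -16.507], TCP at [0.197, -0.645, 0.227] pointing down, gripper open.
Joint ranges: [-176.03, 176.03], [-82.01, 121.73], [-58.28, 71.71], [-173.87, 95.51], [-174.79, -0.11], [-173.66, 173.66]. Speed limits (degrees/s): [136.94, 136.94, 172.46, 180, 180, 180].

INTERFACE

Orientations are given as [roll, pitch, yaw] about the fixed x, y, z axes, in that order (R = Rz(yaw) Ry(pitch) Rx(roll)).
In Python, from plant import ctrl gives the robot as it stands.
- The arm moves only by the shell command python3 -m jog 'ROWS' [OPENING]. ROWS is JSON, a list of rows, each an object with "translation": the shift along the tool's x, y, z in units of 0.25 m (1.0 is 0.25 m), a list of three; "spin": the turn about the tool's z in units of 30 degrees (1.0 is 30 degrees). A call has 1 to 12 rows; each row is the pose to reach, as a shift and turn from the pose measured when the call began, along the tool's axes at that moment; what a row does not reach only later rows make up. A row lasts 1/12 s, in which the tool goes at most 41.7 mm and 7.16 degrees, less where a joint would pass 70% of its speed; a pose out of reach is approached as far as the arm can. A call with a number of a shift or a turn outside -1 to 1 is refused whole. A call with a gripper value outside its range is refused whole. OPENING is the finger opening in mm, from 0 to 87.6, set as the call begins (- or left out, the last holds). The fingers move at their own pace and stop on an object; the grip force is fixed at half the most. Time passes only in rows, so rows that repeat a pose let the fingers close. It gives the time, the measured TCP pose, the force and the opening at its end, in the units of the state.
- ctrl.get_obs(): the state, without advancing time (a new reading comes with each control period).
- ctrl.snapshot(name): name is "side" or "top" or "wrist"; returns a dict with "color" (400x640x3 uint8, red, green, blue), "range_z" (400x640 float32, m along the optical axis (not along the pixel's ray), 0 where there is no reading), "K" (3x3 intrinsics, pixels), "R" (3x3) and "t" (3): a world point X has camera coordinates R X + t; the wrist camera has in their place "tool_from_camera" (4x4, takes a point from camera to tool coordinates, whose origin is the TCP and whose axes are the flange's). Camera axes: x right, y down, z forward; pixel columns grow to the right and rows downward; lengths in m; the calibration is good to about 2 mm. A picture is of the moment at which its call begins: read the wrist's pose just before it.
- ctrl.close_job(): hands the job in, once; it reports no verdict.
The state is a dict: "clock": time; "joint_pos": joint angles; "qvel": joint speeds; "tau": joint torques, N m; "tool_pos": TCP position; "orientation": TCP orientation; "force": force on the tool from outside, world axes, zero at the start; "moment": the same for the moment, N m; "opening": finger opening in m.
Only numpy, scipy, OpenCV 4.12 (cv2) and the standard library are available. Lean on these libraries where they do the work, as an engineer would, in place of code of your own. Each camera call takes 0.05 s, during which the arm holds its last target. There are 200 camera calls.

TASK

Pick up the clip fork from the rubber mat and, with the fork's two prongs, push the split clip lying on the tube mixer's disc sideways onto the groove of the spindle until it snaps fully home; stop as soon as it is home, without forcing it, and never touch the clip with the fingers. Then lay the fork flat back on the rubber mat and let go, leaving everything else where it is.

Things in the scene. Friction and masses are not known exactly. Their poses are not given: they have to be found in the camera images.
- groove (a point): Centre of the groove in the mixer's upright spindle, on its axis, 2.5 mm above the disc's flat top. The groove is 16 mm in diameter, 6.5 mm high, directly above the disc; the spindle's head above it is 22 mm in diameter, 10 mm high. +x points from the clip's side over the spindle to the far side of the disc, z up.
- clip_center (a point): Centre of the pocket of the loose split clip, half-way up. Dark spring steel, 5 mm thick, lying flat on the disc 38 to 51 mm to the -x side of the spindle. +x points out of its mouth, roughly at the spindle. Its flat back, 40 mm wide, lies 18 mm behind; the flared lips reach 20 mm ahead and open to about 32 mm. Fully home, this point is on the spindle's axis (play 0.5 mm).
- fork_grip (a point): Middle of the waist of the clip fork's grey handle, 26 mm above the flat underside. The waist is 34 mm long, 16 mm wide, 40 mm high; grip it across (along y) from above. A flange (6 mm long, 26 wide) stands at its front, a butt (28 long, 22 wide) behind. +x points along the fork to its prongs, z up.
- mat: Black rubber tool mat, 240 mm long (x) by 130 mm wide (y) and 3 mm thick, fixed on the bench, origin at the centre of its underside. It lies to the left or the right in front of the robot; the fork lies on it, prongs pointing away from the robot.
- parts_tray: Fixed shallow steel tray, 200 x 130 x 22 mm, on the other side from the mat. Origin at the centre of its underside. Bystander.
- washer: Loose steel washer, 34 mm in diameter and 4 mm high, in the tray. Bystander.
- collar: Loose aluminium collar, 32 mm in diameter and 14 mm high, in the tray. Bystander.
- screwdriver: Loose screwdriver lying on the bench between the robot and the mixer. Bystander.
- beaker: Loose glass beaker, 70 mm in diameter and 85 mm high, beside the mixer. Origin at the centre of its underside. Bystander.
- bottle: Loose amber bottle, 60 mm in diameter and 130 mm high, beside the mixer. Origin at the centre of its underside. Bystander.
- fork: The whole fork, about 0.18 kg, axes as fork_grip, origin 26 mm below it. Flat steel blade 6 mm thick, level with the underside; two prongs 15 mm long, 8 mm wide, centres 26 mm apart. The blade is firmly clamped at another reach each time: the prong tips lie 90 to 118 mm ahead of the origin, not measured. Balances about 15 mm ahead of the origin.
- clip: The whole clip; axes as clip_center, origin on its underside. Slides easily on the disc. Two sprung jaws narrow its mouth to 12 mm; each yields 2 mm as it goes over the 16 mm groove, at a push of some 5 to 12 N. The push eases as it snaps, then the clip stops hard against the spindle; over 20 N would strain it. It may go on from any side; off-centre it jams: back off and re-aim.
- mixer: Tube mixer fixed to the bench: low white box, 170 x 160 mm, under a blue disc 156 mm in diameter that does not turn. Capped tubes stand up to 38 mm above the disc on its far (+x) half, 62 mm from the axis; the near half is free. Origin on the bench, on the spindle's axis; axes as groove.
There are look-alikes about, which are no part of the job. Of the things that look like the fork, take the one that is nearest to the robot's base at the start.

How it is judged:
By the outcome, as a careful person would: the job done as asked, in the order asked, and still so for the second after the job is handed in, with the robot touching nothing.
It also fails if it takes over 64 s, if anything falls off the work surface, if the arm or the gripper's body presses on something with over 40 N, if the wrist force passes 120 N, or if a joint passes its speed limit or range.

## Working session

There is one attempt and no reset: what is moved stays moved. The work goes in short steps, Python scripts to look and compute and a shell command to move; the robot and the scene stay as the last step left them, time stands still between calls to the robot, and variables do not carry over. Pictures are saved under pics/ and viewed, on a budget of 10 in all, crops included, one or two more only if the job needs it, and the job is handed in when it is done.

```bash
ls; mkdir -p pics; cat > h.py <<'E'
import numpy as np, cv2
from plant import ctrl
from scipy.spatial.transform import Rotation as Ro
def snap(n,f=None):
    o=ctrl.get_obs(); s=ctrl.snapshot(n)
    if 'R' in s: R=np.array(s['R']).T; c=-R@np.array(s['t'])
    else:
        T=np.array(s['tool_from_camera']); Rt=Ro.from_euler('xyz',o['orientation'],degrees=True).as_matrix()
        R=Rt@T[:3,:3]; c=Rt@T[:3,3]+np.array(o['tool_pos'])
    s['Rw']=R; s['c']=c
    if f: cv2.imwrite(f,cv2.cvtColor(s['color'],cv2.COLOR_RGB2BGR)); np.savez(f[:-4]+'.npz',**{k:s[k] for k in('color','range_z','K','Rw','c')})
    return s
def ray(s,u,v,z):
    d=s['Rw']@np.linalg.inv(s['K'])@np.array([u,v,1.]); return s['c']+d*(z-s['c'][2])/d[2]
def dep(s,u,v):
    return s['c']+s['Rw']@np.linalg.inv(s['K'])@np.array([u,v,1.])*s['range_z'][int(v),int(u)]
def cloud(s):
    v,u=np.mgrid[0:400,0:640]; p=np.stack([u,v,np.ones_like(u)],-1)@np.linalg.inv(s['K']).T*s['range_z'][...,None]
    return p@s['Rw'].T+s['c']
E
python3 - <<'E'
from h import *
for n in('top','side'):
    s=snap(n,f'pics/{n}0.png'); print(n,s['c'],s['K'][0],s['Rw'][:,2])
print(ctrl.get_obs())
E
```

```text
pics
top [ 0.4328448  -0.16889536  1.55697107] [433.63782164   0.         325.27448737] [ 0.09777415 -0.01417336 -0.9951077 ]
side [0.04271152 0.49816774 0.83857528] [439.22828218   0.         311.36328976] [ 0.45810567 -0.59079875 -0.66415061]
{'clock': 0.1, 'joint_pos': array([-5.64880152e+01,  2.05865155e+01,  6.36526554e-01, -1.85033453e-02,
       -7.01371358e+01, -1.65076149e+01]), 'qvel': array([ 0.07872335, -0.08825205,  0.15793703,  0.06710462, -0.1307785 ,
       -0.05262354]), 'tau': array([ 1.07766969e-03, -5.84164953e+01,  2.93752527e+01,  7.01550946e+00,
        1.01897391e-02, -6.53669485e-05]), 'tool_pos': array([ 0.19723961, -0.64504682,  0.22570422]), 'orientation': array([ 1.79911523e+02, -8.08005098e-03, -1.63001924e+02]), 'force': array([ 0.07831736, -0.25963366, -0.08335941]), 'moment': array([-0.01919682,  0.05065622, -0.00948372]), 'opening': 0.08751764225534212}
```

View pics/top0.png

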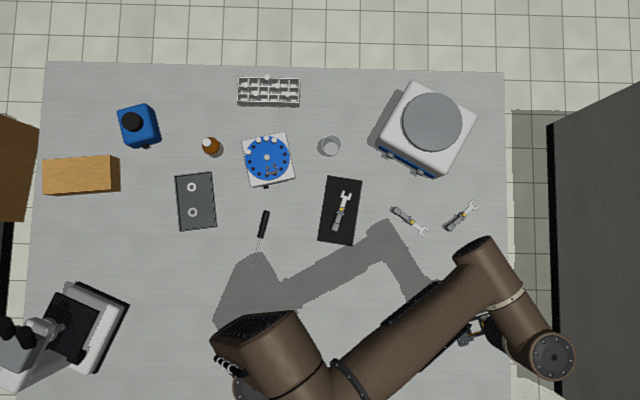

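The top view shows three fork-like things: A on the mat (342,210), B (408,219) and C (460,215), both on the bare bench. The mixer disc is at (267,158) and the tray at (195,200). By the description, A is the choice: it lies on the mat. Next I'll check distances to the base and take a close crop.

```bash
python3 - <<'E'
from h import *
s=dict(np.load('pics/top0.npz')); 
for n,u,v in(('A',341,212),('B',406,217),('C',457,217),('beaker',330,146),('bottle',211,147),('scr',263,228)):
    p=ray(s,u,v,.02); print(n,p.round(3),np.hypot(*p[:2]).round(3))
for q in((267,157),(270,172)): print(dep(s,*q).round(3))
im=cv2.imread('pics/top0.png')
a=cv2.resize(im[125:190,235:300],(400,400),interpolation=2); b=cv2.resize(im[175:245,310:380],(400,400),interpolation=2)
cv2.imwrite('pics/crop1.png',np.hstack([a,b]))
E
```

```text
A [ 0.512 -0.248  0.02 ] 0.569
B [ 0.499 -0.479  0.02 ] 0.692
C [ 0.502 -0.661  0.02 ] 0.831
beaker [ 0.749 -0.205  0.02 ] 0.776
bottle [0.735 0.222 0.02 ] 0.768
scr [0.45  0.026 0.02 ] 0.45
[0.694 0.014 0.074]
[0.642 0.002 0.07 ]
```

View pics/crop1.png

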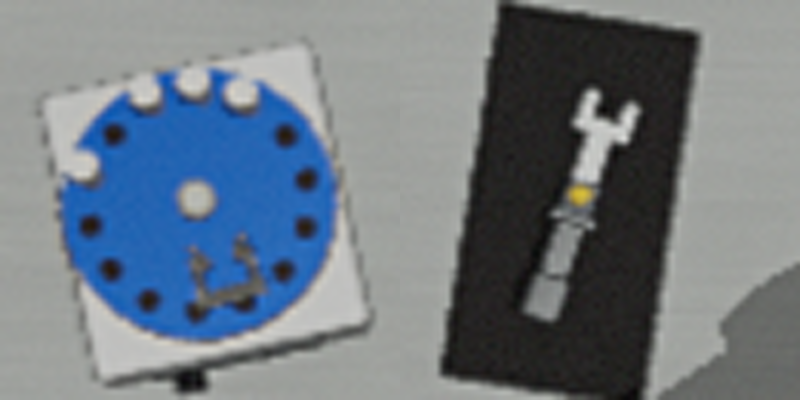

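The crop shows the clip on the disc: lips near (197,250) and (243,240), back near (232,300), spindle at (197,200). Fork A lies on the mat with prongs up at (603,110), and it is the nearest to the base (0.57 m, against 0.69 and 0.83 m). I'll move above it.

```bash
cat >> h.py <<'E'
def plan(x,y,z,forkyaw=None):
    o=ctrl.get_obs(); R=Ro.from_euler('xyz',o['orientation'],degrees=True).as_matrix()
    print('pos',np.round(o['tool_pos'],4),'rpy',np.round(o['orientation'],2),'t',o['clock'],'F',np.round(o['force'],1),'op',round(o['opening']*1e3,1))
    d=R.T@(np.array([x,y,z])-o['tool_pos']); print('translation',(d/.25).round(4),'dist mm',np.linalg.norm(d)*1e3)
    if forkyaw is not None:
        e=(forkyaw+180-o['orientation'][2]+180)%360-180; print('spin',-e/30)
E
python3 - <<'E'
from h import *
plan(.48,-.25,.24,-17)
E
```

```text
pos [ 0.1972 -0.645   0.2257] rpy [ 1.7991e+02 -1.0000e-02 -1.6300e+02] t 0.1 F [ 0.1 -0.3 -0.1] op 87.5
translation [-1.5436  1.1806 -0.0556] dist mm 486.0244837989821
spin 1.1332692016978285
```

```bash
python3 -m jog '[{"translation":[-0.8,0.6,-0.03],"spin":1.0},{"translation":[-0.8,0.6,-0.03],"spin":1.0},{"translation":[-0.8,0.6,-0.03],"spin":1.0},{"translation":[-0.8,0.6,-0.03],"spin":1.0},{"translation":[-0.8,0.6,-0.03],"spin":1.0},{"translation":[-0.8,0.6,-0.03],"spin":1.0},{"translation":[-0.8,0.6,-0.03],"spin":1.0}]'; python3 -c "
from h import *
plan(.48,-.25,.24,-17)"
```

```text
clock: 0.68
tool_pos: [0.3471, -0.4393, 0.2337]
orientation: [179.9, 0.0, 167.2]
force: [-0.7, -0.1, -0.8]
opening: 0.0879
pos [ 0.3471 -0.4393  0.2337] rpy [179.89   0.   167.16] t 0.6833 F [-0.7 -0.1 -0.8] op 87.9
translation [-0.3498  0.8565 -0.0236] dist mm 231.38506875740106
spin 0.13854570994903856
```

```bash
python3 -m jog '[{"translation":[-0.35,0.86,-0.02],"spin":0.14},{"translation":[-0.35,0.86,-0.02],"spin":0.14},{"translation":[-0.35,0.86,-0.02],"spin":0.14},{"translation":[-0.35,0.86,-0.02],"spin":0.14},{"translation":[-0.35,0.86,-0.02],"spin":0.14},{"translation":[-0.35,0.86,-0.02],"spin":0.14},{"translation":[-0.35,0.86,-0.02],"spin":0.14},{"translation":[-0.35,0.86,-0.02],"spin":0.14}]'; python3 -c "
from h import *
s=snap('wrist','pics/w1.png');print(s['c'],s['Rw'][:,2],s['K'])"
```

```text
clock: 1.35
tool_pos: [0.4809, -0.2478, 0.2388]
orientation: [179.9, -0.0, 163.1]
force: [-0.8, -0.4, 0.1]
opening: 0.0874
[ 0.41695024 -0.22779095  0.39527314] [ 0.24006037 -0.06972396 -0.96825079] [[345.00100146   0.         319.5370025 ]
 [  0.         345.00100146 200.88407005]
 [  0.           0.           1.        ]]
```

View pics/w1.png

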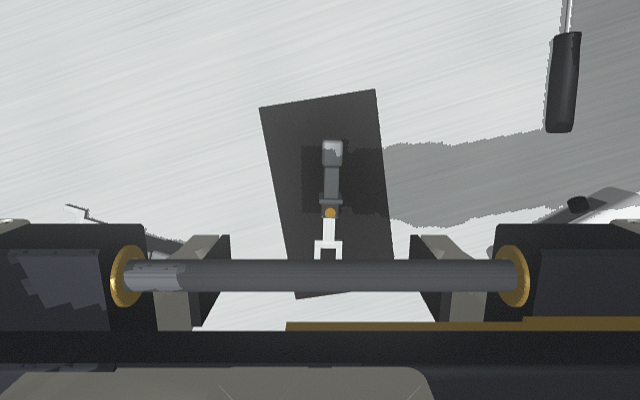

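The wrist view shows fork A on the mat: butt at (332,152), waist (331,180), flange (331,200), yellow knob (330,212), prongs near (328,245). It runs nearly along the image column, so the yaw guess is good. I'll measure it from the depth.

```bash
python3 - <<'E'
from h import *
s=dict(np.load('pics/w1.npz')); P=cloud(s)
roi=np.zeros((400,640),bool); roi[130:262,300:365]=1
m=roi&(s['range_z']>0)&(P[...,2]>.036)&(P[...,2]<.06)
p=P[m]; print(len(p),p[:,2].min(),np.median(p[:,2]),p[:,2].max())
c,(w,h),a=cv2.minAreaRect((p[:,:2]*1000).astype(np.float32)); print(c,w,h,a)
q=p-p.mean(0); U=np.linalg.svd(q[:,:2],full_matrices=False)[2][0]; U*=np.sign(U[0]); print('yaw',np.degrees(np.arctan2(U[1],U[0])))
N=np.array([-U[1],U[0]]); c0=p.mean(0)[:2]; a=q[:,:2]@U*1e3; b=q[:,:2]@N*1e3
for k in range(-50,60,4):
    i=(a>=k)&(a<k+4)
    if i.any(): print(k,i.sum(),b[i].min().round(1),b[i].max().round(1),p[i,2].mean().round(4))
print(c0,U)
mb=roi&(P[...,2]>.0055)&(P[...,2]<.02)&(s['color'].min(2)>150); r=P[mb]; al=(r[:,:2]-c0)@U*1e3; bl=(r[:,:2]-c0)@N*1e3
print('blade',len(r),al.min(),al.max(),r[:,2].mean())
for k in range(40,130,5):
    i=(al>=k)&(al<k+5)
    if i.any(): print(k,i.sum(),bl[i].min().round(1),bl[i].max().round(1))
E
```

```text
1172 0.036120676560747356 0.04086243825204375 0.04339439357860864
(478.5777282714844, -233.1541748046875) 24.483985900878906 67.29290771484375 73.1239013671875
yaw -18.079563990536034
-34 42 -8.5 10.1 0.0386
-30 87 -10.4 10.1 0.0405
-26 77 -10.4 10.2 0.0408
-22 84 -10.3 10.4 0.0408
-18 78 -10.2 10.5 0.0408
-14 81 -10.1 10.8 0.0408
-10 81 -10.0 10.8 0.0406
-6 63 -8.8 8.9 0.0396
-2 61 -7.7 8.0 0.0411
2 59 -7.7 8.2 0.0409
6 54 -7.5 7.2 0.0411
10 53 -7.5 7.3 0.041
14 60 -7.3 7.5 0.041
18 56 -7.3 7.6 0.041
22 50 -7.2 7.8 0.0411
26 54 -8.0 7.9 0.0406
30 103 -12.3 12.3 0.0407
34 29 -12.2 12.2 0.0406
[ 0.47709491 -0.23201485] [ 0.95062648 -0.31033738]
blade 585 61.87078445635333 113.8356184543925 0.007068460936317232
60 34 -6.8 6.2
65 44 -6.7 6.4
70 47 -6.6 6.5
75 47 -6.5 6.7
80 47 -6.4 6.9
85 46 -14.5 7.0
90 100 -15.7 15.5
95 99 -15.6 15.8
100 44 -16.7 15.9
105 42 -16.7 16.2
110 35 -16.6 16.3
```

Handle measured: top at 0.041 m, waist 15 mm wide, butt 21 and flange 24.5 wide, all matching A. The fork_grip is about (0.4885,-0.2357), yaw -18, prong tips about 102 mm ahead of it.

```bash
python3 -c "
from h import *
plan(.4885,-.2357,.011,-18)"
```

```text
pos [ 0.4802 -0.2487  0.2387] rpy [ 1.7989e+02 -5.0000e-02  1.6304e+02] t 1.4 F [-0.5  0.3 -0.1] op 87.7
translation [-0.0172  0.0577  0.9111] dist mm 228.26610020140393
spin 0.03470930611192102
```

```bash
python3 -m jog '[{"translation":[-0.017,0.058,0.15],"spin":0.035},{"translation":[-0.017,0.058,0.3],"spin":0.035},{"translation":[-0.017,0.058,0.45],"spin":0.035},{"translation":[-0.017,0.058,0.6],"spin":0.035},{"translation":[-0.017,0.058,0.7],"spin":0.035},{"translation":[-0.017,0.058,0.78],"spin":0.035},{"translation":[-0.017,0.058,0.84],"spin":0.035},{"translation":[-0.017,0.058,0.88],"spin":0.035},{"translation":[-0.017,0.058,0.905],"spin":0.035},{"translation":[-0.017,0.058,0.911],"spin":0.035},{"translation":[-0.017,0.058,0.911],"spin":0.035}]'; python3 -c "
from h import *
plan(.4885,-.2357,.011,-18)"
```

```text
clock: 2.32
tool_pos: [0.4884, -0.2361, 0.0112]
orientation: [179.9, -0.0, 162.0]
force: [0.6, 0.8, 0.2]
opening: 0.0877
pos [ 0.4884 -0.2361  0.0112] rpy [ 1.7990e+02 -5.0000e-02  1.6196e+02] t 2.3167 F [0.6 0.8 0.2] op 87.7
translation [0.0003 0.0015 0.0008] dist mm 0.4423718160295435
spin -0.0012596071660520161
```

```bash
python3 -m jog '[{"translation":[0,0,0],"spin":0},{"translation":[0,0,0],"spin":0},{"translation":[0,0,0],"spin":0},{"translation":[0,0,0],"spin":0},{"translation":[0,0,0],"spin":0},{"translation":[0,0,0],"spin":0},{"translation":[0,0,0],"spin":0},{"translation":[0,0,0],"spin":0}]' 5; python3 -m jog '[{"translation":[0,0,0],"spin":0},{"translation":[0,0,0],"spin":0},{"translation":[0,0,-0.03],"spin":0},{"translation":[0,0,-0.1],"spin":0},{"translation":[0,0,-0.25],"spin":0},{"translation":[0,0,-0.4],"spin":0},{"translation":[0,0,-0.5],"spin":0},{"translation":[0,0,-0.55],"spin":0},{"translation":[0,0,-0.55],"spin":0}]'
python3 - <<'E'
from h import *
snap('top','pics/top1.png'); s=snap('wrist','pics/w2.png'); snap('side','pics/side1.png')
a=dict(np.load('pics/top1.npz')); P=cloud(a)
im=cv2.imread('pics/top1.png'); side=cv2.imread('pics/side1.png')
cv2.imwrite('pics/v1.png',np.vstack([np.hstack([cv2.resize(im[120:200,220:380],(400,200),interpolation=2),cv2.resize(im[150:230,290:450],(400,200),interpolation=2)]),cv2.resize(side,(800,500))])[:600])
E
```

```text
clock: 2.98
tool_pos: [0.4884, -0.236, 0.0112]
orientation: [179.9, -0.0, 162.0]
force: [-0.0, 0.0, -0.4]
opening: 0.0397
clock: 3.73
tool_pos: [0.4902, -0.2367, 0.1527]
orientation: [179.9, 0.3, 162.0]
force: [0.5, -0.7, -1.8]
opening: 0.0151
```

View pics/v1.png

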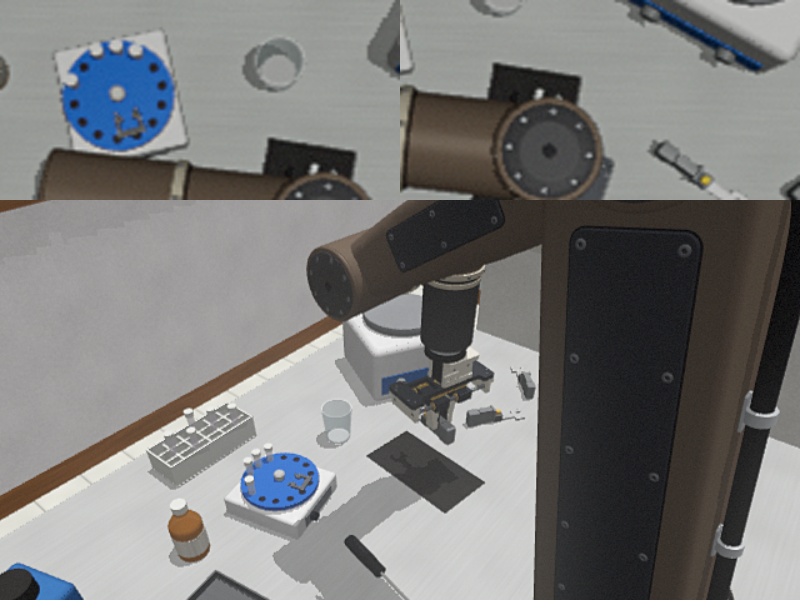

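The side view shows the fork held at (445,430) with the mat empty at (425,470), and the force reads 1.8 N, the fork's weight. The clip is on the disc at (300,482). The fingers were still closing when the lift began, so I'll measure how the fork sits in the jaws.

```bash
python3 - <<'E'
from h import *
plan(0,0,0)
s=dict(np.load('pics/w2.npz')); P=cloud(s); o=ctrl.get_obs()
R=Ro.from_euler('xyz',o['orientation'],degrees=True).as_matrix(); Q=(P-o['tool_pos'])@R*1e3  # tool coords mm
g=s['color'].astype(int); m=(s['range_z']>0)&(np.abs(Q[...,1])<20)&(Q[...,2]>-60)&(Q[...,2]<60)
X=-Q[m][:,0]; Y=Q[m][:,1]; Z=Q[m][:,2]
for k in range(-60,140,5):
    i=(X>=k)&(X<k+5)
    if i.any(): print(k,i.sum(),'y',np.percentile(Y[i],[2,98]).round(1),'z',np.percentile(Z[i],[2,50,98]).round(1))
cv2.imwrite('pics/v2.png',cv2.imread('pics/w2.png'))
E
```

```text
pos [ 0.4877 -0.236   0.148 ] rpy [ 1.7988e+02 -1.2000e-01  1.6195e+02] t 3.8833 F [-0.2  0.6 -2. ] op 15.9
translation [2.146  0.2919 0.5969] dist mm 561.6400442472612
-45 376 y [-6.   8.7] z [-14.5  -2.2  16.3]
-40 722 y [-8.7 11.2] z [-18.  -16.2  12.3]
-35 585 y [-8.8 11.8] z [-18.4 -17.  -13.8]
-30 559 y [-8.9 11.4] z [-18.4 -17.1 -14.1]
-25 555 y [-9.  11.9] z [-18.5 -17.1 -14.1]
-20 518 y [-9.1 11.6] z [-18.4 -17.  -13.9]
-15 485 y [-14.2  17.3] z [-27.7 -16.4 -11.5]
-10 1478 y [-16.7  18.6] z [-57.3 -17.7  -3.8]
-5 464 y [-10.5  12.9] z [-58.8 -46.6 -16. ]
0 375 y [-10.5  12.9] z [-56.5 -47.  -39.3]
5 291 y [-10.4  12.9] z [-49.9 -46.9 -32.2]
10 107 y [-6.6  9.2] z [-41.5 -17.8 -16.5]
15 330 y [-6.3  8.9] z [-18.8 -17.5 -16.3]
20 442 y [-7.6 10.2] z [-18.6 -17.1  -7.4]
25 133 y [-7.4 10.3] z [-18.7 -17.5 -16.3]
30 7 y [-1.4  3. ] z [-6.8 -6.1 -5.9]
35 83 y [-4.1  6.8] z [-6.6 -5.3 -0.2]
40 58 y [-8.6 10.7] z [1.1 2.3 3.9]
```

View pics/v2.png

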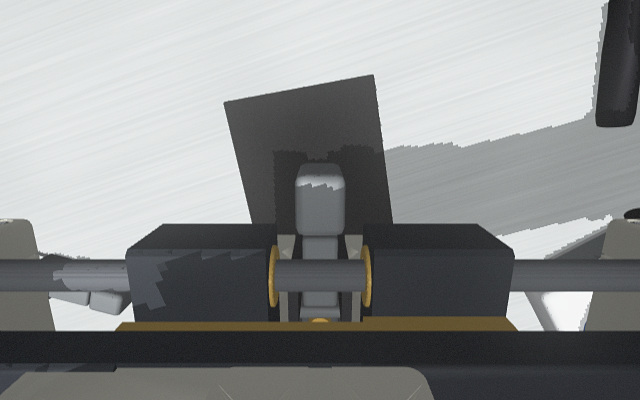

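The handle top is only 17 mm above the TCP where 32 was planned, so the fork is held by the pad tips, about 13 mm too high. I'll set it back on the mat and regrasp deeper, a little nearer the flange.

```bash
python3 -m jog '[{"translation":[0,0,0.1],"spin":0},{"translation":[0,0,0.22],"spin":0},{"translation":[0,0,0.32],"spin":0},{"translation":[0,0,0.4],"spin":0},{"translation":[0,0,0.44],"spin":0},{"translation":[0,0,0.47],"spin":0},{"translation":[0,0,0.475],"spin":0},{"translation":[0,0,0.48],"spin":0},{"translation":[0,0,0.48],"spin":0}]';  python3 -m jog '[{"translation":[0,0,0.004],"spin":0},{"translation":[0,0,0.008],"spin":0},{"translation":[0,0,0.008],"spin":0}]'
```

```text
clock: 4.63
tool_pos: [0.4881, -0.2358, 0.0286]
orientation: [179.9, -0.1, 162.0]
force: [-0.1, -0.0, -1.6]
opening: 0.0157
clock: 4.88
tool_pos: [0.4885, -0.2359, 0.0272]
orientation: [179.9, 0.0, 162.0]
force: [-0.5, -0.9, -1.7]
opening: 0.0157
```

```bash
python3 -m jog '[{"translation":[0,0,0.004],"spin":0},{"translation":[0,0,0.008],"spin":0},{"translation":[0,0,0.008],"spin":0}]'; python3 -m jog '[{"translation":[0,0,0.004],"spin":0},{"translation":[0,0,0.006],"spin":0},{"translation":[0,0,0.006],"spin":0}]'
```

```text
clock: 5.13
tool_pos: [0.4889, -0.236, 0.0262]
orientation: [179.9, 0.1, 162.0]
force: [-1.2, 1.9, 7.5]
opening: 0.0157
clock: 5.38
tool_pos: [0.489, -0.236, 0.0262]
orientation: [179.9, 0.1, 162.0]
force: [-5.3, 3.2, 14.8]
opening: 0.0156
```

Contact. Now I'll open, go 18 mm down and 4 mm forward, and close fully before lifting.

```bash
python3 -m jog '[{"translation":[0,0,0],"spin":0},{"translation":[0,0,0],"spin":0},{"translation":[0,0,0],"spin":0},{"translation":[0,0,0],"spin":0},{"translation":[-0.016,0,0.02],"spin":0},{"translation":[-0.016,0,0.05],"spin":0},{"translation":[-0.016,0,0.07],"spin":0},{"translation":[-0.016,0,0.073],"spin":0},{"translation":[-0.016,0,0.073],"spin":0}]' 36; python3 -m jog '[{"translation":[0,0,0],"spin":0},{"translation":[0,0,0],"spin":0},{"translation":[0,0,0],"spin":0},{"translation":[0,0,0],"spin":0},{"translation":[0,0,0],"spin":0},{"translation":[0,0,0],"spin":0},{"translation":[0,0,0],"spin":0}]' 5
```

```text
clock: 6.13
tool_pos: [0.4922, -0.2371, 0.0069]
orientation: [179.9, -0.0, 162.0]
force: [-0.4, 0.6, 0.4]
opening: 0.0359
clock: 6.72
tool_pos: [0.4923, -0.2372, 0.0071]
orientation: [179.9, 0.0, 162.0]
force: [-0.1, 1.3, 1.5]
opening: 0.0157
```

```bash
python3 -m jog '[{"translation":[0,0,-0.02],"spin":0},{"translation":[0,0,-0.1],"spin":0},{"translation":[0,0,-0.24],"spin":0},{"translation":[0,0,-0.4],"spin":0},{"translation":[0,0,-0.56],"spin":0},{"translation":[0,0,-0.72],"spin":0},{"translation":[0,0,-0.85],"spin":0},{"translation":[0,0,-0.9],"spin":0},{"translation":[0,0,-0.9],"spin":0}]'; python3 -c "
from h import *
plan(.735,.02,.235,15)"
```

```text
clock: 7.47
tool_pos: [0.4936, -0.2379, 0.2367]
orientation: [179.9, 0.4, 162.0]
force: [-0.4, -0.3, -2.2]
opening: 0.0157
pos [ 0.4936 -0.2379  0.2367] rpy [179.85   0.42 162.03] t 7.4667 F [-0.4 -0.3 -2.2] op 15.7
translation [-0.6     1.2792  0.0146] dist mm 353.2552907966105
spin -1.098870188685826
```

```bash
python3 -m jog '[{"translation":[-0.06,0.12,0.0],"spin":-0.1},{"translation":[-0.12,0.25,0.0],"spin":-0.3},{"translation":[-0.18,0.38,0.0],"spin":-0.5},{"translation":[-0.24,0.51,0.01],"spin":-0.7},{"translation":[-0.3,0.64,0.01],"spin":-0.9},{"translation":[-0.36,0.77,0.01],"spin":-1.0},{"translation":[-0.42,0.9,0.01],"spin":-1.0},{"translation":[-0.46,1.0,0.01],"spin":-1.0},{"translation":[-0.46,1.0,0.01],"spin":-1.0}]'; python3 -c "
from h import *
plan(.735,.02,.235,15)"
```

```text
clock: 8.22
tool_pos: [0.682, -0.0318, 0.2327]
orientation: [-180.0, 0.3, -167.8]
force: [0.3, -0.4, -0.7]
opening: 0.0159
pos [ 0.682  -0.0318  0.2327] rpy [-179.96    0.28 -167.81] t 8.2167 F [ 0.3 -0.4 -0.7] op 15.9
translation [-0.2509  0.1576 -0.0081] dist mm 74.09943558528065
spin -0.09359310328744262
```

```bash
python3 -m jog '[{"translation":[-0.1,0.06,0.0],"spin":-0.09},{"translation":[-0.2,0.12,0.0],"spin":-0.09},{"translation":[-0.25,0.158,-0.008],"spin":-0.09},{"translation":[-0.25,0.158,-0.008],"spin":-0.09},{"translation":[-0.25,0.158,-0.008],"spin":-0.09},{"translation":[-0.25,0.158,-0.008],"spin":-0.09}]'; python3 - <<'E'
from h import *
s=snap('wrist','pics/w3.png'); plan(0,0,0)
snap('side','pics/side2.png'); snap('top','pics/top2.png')
E
```

```text
clock: 8.72
tool_pos: [0.7339, 0.0197, 0.2336]
orientation: [-180.0, 0.1, -165.1]
force: [-0.2, -0.5, -1.3]
opening: 0.016
pos [0.7339 0.0194 0.2342] rpy [-179.95    0.19 -165.13] t 8.7667 F [-0.1 -0.6 -1.1] op 15.7
translation [2.8604 0.6788 0.9267] dist mm 770.6147129640483
```

View pics/w3.png

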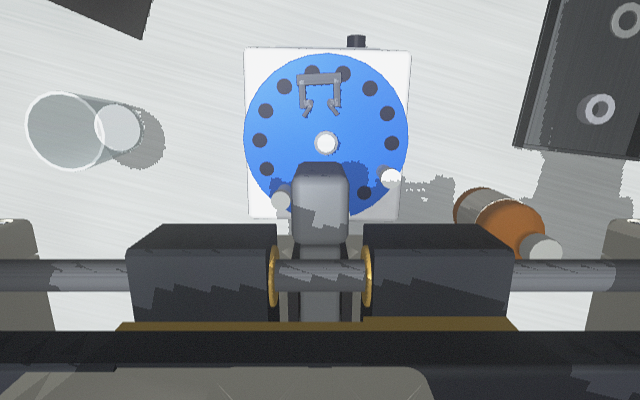

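The wrist view is clear: spindle head at (326,143); clip back along (297..341,78), lips near (307,117) and (336,117), with its mouth opening down toward the spindle. I'll now compute the poses.

```bash
python3 - <<'E'
from h import *
s=dict(np.load('pics/w3.npz')); P=cloud(s); hsv=cv2.cvtColor(s['color'],cv2.COLOR_RGB2HSV)
blue=(hsv[...,1]>120)&(abs(hsv[...,0].astype(int)-108)<15); blue[165:]=0
blue[:40]=0; zb=P[...,2][blue]; zd=np.median(zb[zb>0.03]); print('disc z',zd)
# disc centre by ellipse/circle fit on plane
pts=[]
for v in range(56,160,2):
    u=np.where(blue[v,235:420])[0]+235
    if len(u): pts+= [ray(s,u[0]-.5,v,zd)[:2],ray(s,u[-1]+.5,v,zd)[:2]]
pts=np.array(pts); A=np.c_[2*pts,np.ones(len(pts))]; x=np.linalg.lstsq(A,(pts**2).sum(1),rcond=None)[0]
print('disc c',x[:2],'D',2*np.sqrt(x[2]+x[:2]@x[:2]))
# head
hd=np.zeros((400,640),bool); hd[128:160,310:342]=1; zh=np.median(P[143-3:143+4,323:330,2]); print('head z',zh)
m=hd&(hsv[...,1]<70)&(hsv[...,2]>120); c=max(cv2.findContours(m.astype(np.uint8),0,2)[0],key=cv2.contourArea)
(u,v),r=cv2.minEnclosingCircle(c); print('head px',u,v,r,ray(s,u,v,zd+.0165),[ (ray(s,u+r,v,zd+.0165)-ray(s,u-r,v,zd+.0165))[:2]])
# clip
roi=np.zeros((400,640),bool); roi[68:124,290:350]=1
g=(hsv[...,1]<90)&(hsv[...,2]>60)&roi
zz=P[...,2]
up=roi&(zz>zd+.0025)&(zz<zd+.012); print('up',up.sum(),'grey',(g).sum(),np.median(zz[g]))
gi=g
n,l,st,_=cv2.connectedComponentsWithStats((gi).astype(np.uint8)); k=1+np.argmax(st[1:,4]); print(st[k])
np.save('pics/clipmask.npy',l==k)
cv2.imwrite('pics/m.png',cv2.resize(np.hstack([cv2.cvtColor(s['color'],cv2.COLOR_RGB2BGR)[60:160,280:360],cv2.merge([(l==k).astype(np.uint8)*255]*3)[60:160,280:360],cv2.merge([up.astype(np.uint8)*255]*3)[60:160,280:360]]),None,fx=3.3,fy=5,interpolation=0))
for mm in(l==k,up):
    v,u=np.where(mm); p=np.array([ray(s,a,b,zd+.005)[:2] for a,b in zip(u,v)])*1e3
    print(cv2.minAreaRect(p.astype(np.float32)))
E
```

```text
disc z 0.06223443520242222
disc c [0.69474727 0.01599805] D 0.1544433148212789
head z 0.07857596102110537
head px 325.5 142.5 11.85336971282959 [0.69425047 0.01567446 0.07873444] [array([-0.00545181,  0.02045249])]
up 1030 grey 1188 0.06701969514319187
[ 297   68   53   50 1173]
((653.4590454101562, 2.4146881103515625), (41.819454193115234, 46.05044174194336), 14.932937622070312)
((655.437744140625, -0.6944770812988281), (37.02076721191406, 39.827972412109375), 16.722150802612305)
```

View pics/m.png

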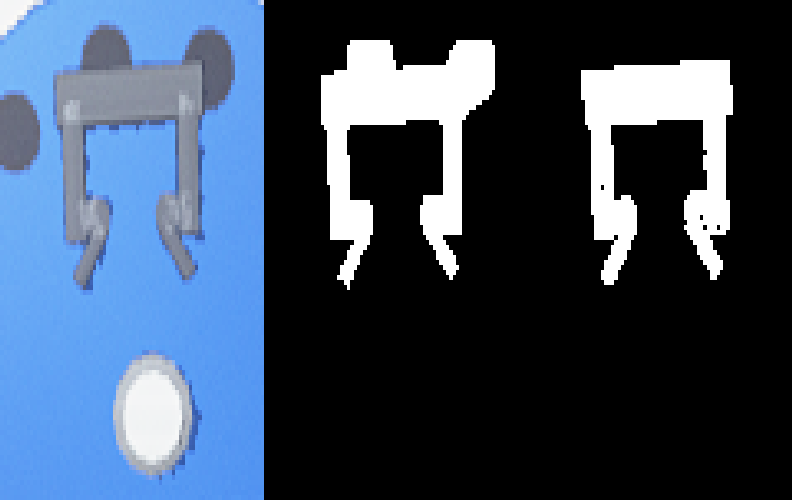

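```bash
cat > clip.py <<'E'
from h import *
def clip(f,roi,zd):
    s=dict(np.load(f)); P=cloud(s); zz=P[...,2]; m=np.zeros(zz.shape,bool); m[roi]=1
    m&=(zz>zd+.0025)&(zz<zd+.012); n,l,st,_=cv2.connectedComponentsWithStats(m.astype(np.uint8)); m=l==1+np.argmax(st[1:,4])
    v,u=np.where(m); d=np.c_[u,v,np.ones(len(u))]@np.linalg.inv(s['K']).T@s['Rw'].T; p=(s['c']+d*((zd+.005-s['c'][2])/d[:,2])[:,None])[:,:2]*1e3
    (cx,cy),wh,a=cv2.minAreaRect(p.astype(np.float32)); th=np.radians((a+45)%90-45)
    for _ in range(4):
        U=np.array([np.cos(th),np.sin(th)]); N=np.array([-U[1],U[0]]); x=p@U; y=p@N
        bins=np.arange(y.min()+3,y.max()-3,1.5); e=np.array([[b,x[(y>=b)&(y<b+1.5)].min()] for b in bins])
        k=np.polyfit(e[:,0],e[:,1],1)[0]; th-=np.arctan(k)
    U=np.array([np.cos(th),np.sin(th)]); N=np.array([-U[1],U[0]]); x=p@U; y=p@N
    bk=np.median(e[:,1]); i=x<bk+8; yc=(y[i].min()+y[i].max())/2
    print('yaw',np.degrees(th),'len',x.max()-x.min(),'width',y[i].max()-y[i].min()); c=U*(bk-0.4+18)+N*yc; print('clip_center',c,'front-based',U*(x.max()-20)+N*yc)
    return c,np.degrees(th)
if __name__=='__main__':
    c,th=clip('pics/w3.npz',(slice(68,124),slice(290,350)),.0622)
    d=np.array([694.4,15.8])-c; print('to spindle',np.linalg.norm(d),np.degrees(np.arctan2(d[1],d[0])))
E
python3 clip.py
```

```text
yaw 18.00146315343841 len 37.31110673984108 width 39.831868549685424
clip_center [ 6.54980956e+02 -5.20665046e-01] front-based [654.23821542  -0.76201717]
to spindle 42.66409627491889 22.49102031013171
```

Clip: centre (0.6547,-0.0006), yaw 18°, 40 mm wide, 43 mm from the spindle on a bearing of 22.4°, which agrees with the description. I'll line the fork up on that bearing, 9 mm behind the clip.

```bash
python3 -c "
from h import *
plan(.5394,-.0481,.1,22.4)"
```

```text
pos [0.7342 0.0192 0.235 ] rpy [-179.95    0.26 -165.15] t 8.8667 F [-0.5 -0.2 -2.1] op 15.9
translation [ 0.8245 -0.0602  0.5364] dist mm 246.35349826726258
spin -0.2517746090558679
```

```bash
python3 -m jog '[{"translation":[0.15,-0.01,0],"spin":-0.1},{"translation":[0.3,-0.02,0],"spin":-0.25},{"translation":[0.45,-0.03,0],"spin":-0.25},{"translation":[0.6,-0.045,0.03],"spin":-0.25},{"translation":[0.72,-0.06,0.1],"spin":-0.25},{"translation":[0.8,-0.06,0.2],"spin":-0.25},{"translation":[0.825,-0.06,0.3],"spin":-0.25},{"translation":[0.825,-0.06,0.42],"spin":-0.25},{"translation":[0.825,-0.06,0.5],"spin":-0.25},{"translation":[0.825,-0.06,0.535],"spin":-0.25},{"translation":[0.825,-0.06,0.535],"spin":-0.25}]'; python3 - <<'E'
from h import *
plan(.5394,-.0481,.075,22.4)
snap('side','pics/side3.png'); snap('top','pics/top3.png')
a=cv2.imread('pics/side3.png'); b=cv2.imread('pics/top3.png')
cv2.imwrite('pics/v3.png',np.hstack([cv2.resize(a[200:300,160:300],(420,300),interpolation=2),cv2.resize(b[120:200,220:320],(375,300),interpolation=2)]))
E
```

```text
clock: 9.78
tool_pos: [0.5378, -0.0487, 0.0989]
orientation: [-179.9, 0.1, -157.7]
force: [-0.2, 0.1, -0.6]
opening: 0.0156
pos [ 0.5378 -0.0487  0.0989] rpy [-1.7995e+02  9.0000e-02 -1.5770e+02] t 9.7833 F [-0.2  0.1 -0.6] op 15.6
translation [-0.0065 -0.0001  0.0958] dist mm 23.995757416716973
spin -0.003203883817680738
```

View pics/v3.png

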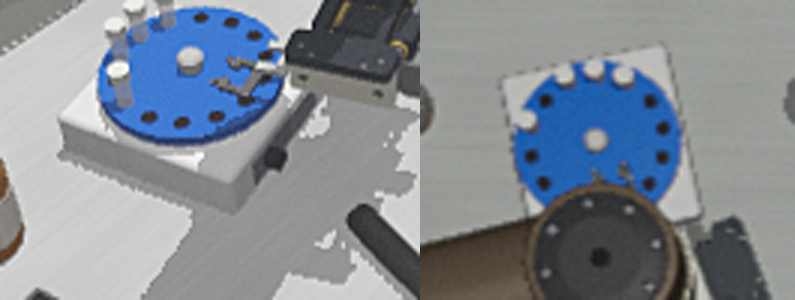

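The side crop shows the clip at (240,78), the spindle at (190,60) and the fork's prongs coming in at (275,55). The top view is blocked by the wrist. I'll go down to find the disc by touch.

```bash
python3 -m jog '[{"translation":[-0.006,0,0.03],"spin":0},{"translation":[-0.006,0,0.06],"spin":0},{"translation":[-0.006,0,0.09],"spin":0},{"translation":[-0.006,0,0.104],"spin":0},{"translation":[-0.006,0,0.104],"spin":0},{"translation":[-0.006,0,0.104],"spin":0}]'; python3 -m jog '[{"translation":[0,0,0.004],"spin":0},{"translation":[0,0,0.008],"spin":0},{"translation":[0,0,0.008],"spin":0}]';python3 -m jog '[{"translation":[0,0,0.004],"spin":0},{"translation":[0,0,0.008],"spin":0},{"translation":[0,0,0.008],"spin":0}]'
```

```text
clock: 10.38
tool_pos: [0.5412, -0.0477, 0.075]
orientation: [-179.9, 0.3, -157.6]
force: [0.4, -0.7, -1.5]
opening: 0.0159
clock: 10.63
tool_pos: [0.5413, -0.0477, 0.073]
orientation: [-179.9, 0.3, -157.6]
force: [0.3, -0.1, -2.1]
opening: 0.016
clock: 10.88
tool_pos: [0.5412, -0.0477, 0.0709]
orientation: [-179.9, 0.3, -157.6]
force: [0.5, -0.3, -1.3]
opening: 0.0157
```

```bash
python3 -m jog '[{"translation":[0,0,0.004],"spin":0},{"translation":[0,0,0.006],"spin":0},{"translation":[0,0,0.006],"spin":0}]';python3 -m jog '[{"translation":[0,0,0.004],"spin":0},{"translation":[0,0,0.004],"spin":0},{"translation":[0,0,0.004],"spin":0}]'; python3 -m jog '[{"translation":[0,0,0.004],"spin":0},{"translation":[0,0,0.004],"spin":0},{"translation":[0,0,0.004],"spin":0}]'
```

```text
clock: 11.13
tool_pos: [0.5411, -0.0477, 0.0692]
orientation: [-179.9, 0.2, -157.6]
force: [-0.2, 0.4, -1.4]
opening: 0.0155
clock: 11.38
tool_pos: [0.5411, -0.0477, 0.0682]
orientation: [-179.9, 0.2, -157.6]
force: [0.4, -1.0, -2.3]
opening: 0.0156
clock: 11.63
tool_pos: [0.5413, -0.0477, 0.0675]
orientation: [-179.9, 0.3, -157.6]
force: [-1.7, -0.2, 2.2]
opening: 0.0157
```

Contact is at TCP z 0.0675 (disc top about 0.0635). I'll raise 1.2 mm and push 16 mm, which should seat the clip on both prongs before the spindle is reached.

```bash
python3 -m jog '[{"translation":[0,0,-0.005],"spin":0},{"translation":[0,0,-0.006],"spin":0},{"translation":[-0.008,0,-0.006],"spin":0},{"translation":[-0.016,0,-0.006],"spin":0},{"translation":[-0.024,0,-0.006],"spin":0},{"translation":[-0.032,0,-0.006],"spin":0},{"translation":[-0.04,0,-0.006],"spin":0},{"translation":[-0.048,0,-0.006],"spin":0},{"translation":[-0.056,0,-0.006],"spin":0},{"translation":[-0.062,0,-0.006],"spin":0},{"translation":[-0.064,0,-0.006],"spin":0},{"translation":[-0.064,0,-0.006],"spin":0}]'; python3 - <<'E'
from h import *
plan(0,0,0)
snap('side','pics/side4.png'); a=cv2.imread('pics/side4.png'); cv2.imwrite('pics/v4.png',cv2.resize(a[195:255,190:290],(800,480),interpolation=2))
E
```

```text
clock: 12.63
tool_pos: [0.5562, -0.0416, 0.069]
orientation: [-179.9, 0.3, -157.6]
force: [-0.3, -0.5, -1.0]
opening: 0.0162
pos [ 0.5562 -0.0416  0.069 ] rpy [-179.88    0.27 -157.63] t 12.6333 F [-0.3 -0.5 -1. ] op 16.2
translation [1.9955 1.001  0.2647] dist mm 562.033815411909
```

View pics/v4.png

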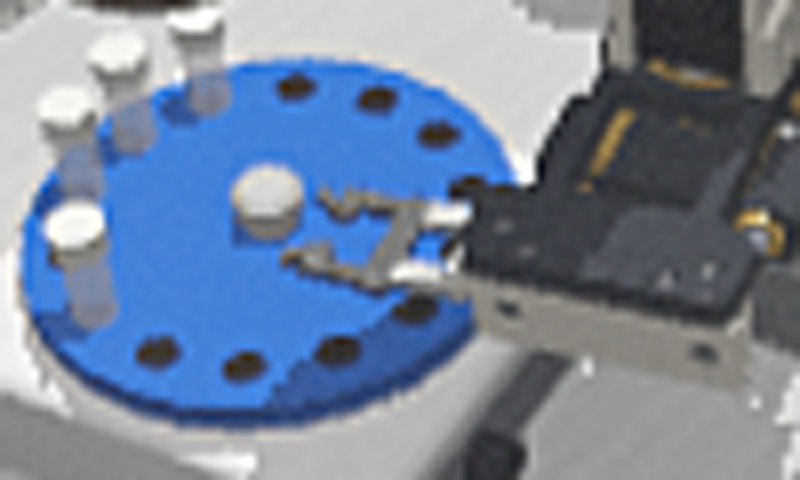

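The side view shows the clip's back seated on both prongs at (430,215) and (425,272). Its lips are at (325,193) and (287,258), either side of the spindle at (267,200). I'll check the centring.

```bash
python3 - <<'E'
from h import *
s=dict(np.load('pics/side4.npz')); f=lambda a,b,z: ray(s,190+(a-3.5)/8,195+(b-3.5)/8,z)[:2]*1e3
sp=f(267,186,.080); U=np.array([.9245,.3811]); N=np.array([-.3811,.9245])
print('sp',sp)
for n,q in dict(lipR=(325,193),lipL=(285,259),backR=(418,203),backL=(378,280),prR=(465,213),prL=(440,273)).items():
    p=f(*q,.068)-sp; print(n,p@U,p@N)
# cloud-based mask of clip on side: height over the disc
P=cloud(s)
print('disc z side',np.median(P[235:240,215:225,2]))
E
```

```text
sp [694.23637784  14.60036646]
lipR -12.146024404786807 -13.16488826977527
lipL -12.121534431995551 17.170957993174536
backR -41.86175348849808 -17.127757675191198
backL -43.105056045876154 17.576247778344953
prR -57.64518164744833 -17.06759770444431
prL -60.14625029100522 9.50778282347343
disc z side 0.06411799838433974
```

The clip is square to the fork and centred within about 1–2 mm, well inside the 32 mm mouth. I'll advance 14 mm, then creep.

```bash
python3 -m jog '[{"translation":[-0.008,0,0],"spin":0},{"translation":[-0.016,0,0],"spin":0},{"translation":[-0.024,0,0],"spin":0},{"translation":[-0.032,0,0],"spin":0},{"translation":[-0.04,0,0],"spin":0},{"translation":[-0.048,0,0],"spin":0},{"translation":[-0.056,0,0],"spin":0},{"translation":[-0.056,0,0],"spin":0}]'; python3 -m jog '[{"translation":[-0.004,0,0],"spin":0},{"translation":[-0.008,0,0],"spin":0},{"translation":[-0.008,0,0],"spin":0}]'; python3 -c "
from h import *
plan(0,0,0)"
```

```text
clock: 13.35
tool_pos: [0.5693, -0.0362, 0.069]
orientation: [-179.9, 0.3, -157.6]
force: [0.0, 0.1, -1.6]
opening: 0.0158
clock: 13.6
tool_pos: [0.5708, -0.0357, 0.0688]
orientation: [-179.9, 0.2, -157.6]
force: [-1.8, -1.3, -2.8]
opening: 0.0161
pos [ 0.5708 -0.0357  0.0688] rpy [-179.88    0.2  -157.65] t 13.6 F [-1.8 -1.3 -2.8] op 16.1
translation [2.0583 1.0008 0.2662] dist mm 576.0327908958783
```

```bash
python3 -m jog '[{"translation":[-0.004,0,0],"spin":0},{"translation":[-0.006,0,0],"spin":0},{"translation":[-0.006,0,0],"spin":0}]'; python3 -m jog '[{"translation":[-0.004,0,0],"spin":0},{"translation":[-0.006,0,0],"spin":0},{"translation":[-0.006,0,0],"spin":0}]'
```

```text
clock: 13.85
tool_pos: [0.5716, -0.0354, 0.0686]
orientation: [-179.9, 0.1, -157.7]
force: [-4.7, -1.9, -0.3]
opening: 0.0155
clock: 14.1
tool_pos: [0.5726, -0.035, 0.0686]
orientation: [-179.9, 0.1, -157.7]
force: [-4.5, -1.9, 0.3]
opening: 0.0158
```

```bash
python3 -m jog '[{"translation":[-0.004,0,0],"spin":0},{"translation":[-0.006,0,0],"spin":0},{"translation":[-0.006,0,0],"spin":0}]'; python3 -m jog '[{"translation":[-0.004,0,0],"spin":0},{"translation":[-0.004,0,0],"spin":0},{"translation":[-0.004,0,0],"spin":0}]'
```

```text
clock: 14.35
tool_pos: [0.5736, -0.0346, 0.0686]
orientation: [-179.9, 0.0, -157.7]
force: [-4.4, -3.2, 1.2]
opening: 0.0159
clock: 14.6
tool_pos: [0.5739, -0.0345, 0.0685]
orientation: [-179.9, -0.0, -157.7]
force: [-4.5, -3.0, 0.5]
opening: 0.0158
```

```bash
python3 -m jog '[{"translation":[-0.004,0,-0.001],"spin":0},{"translation":[-0.006,0,-0.001],"spin":0},{"translation":[-0.006,0,-0.001],"spin":0}]'; python3 -m jog '[{"translation":[-0.004,0,-0.001],"spin":0},{"translation":[-0.006,0,-0.001],"spin":0},{"translation":[-0.006,0,-0.001],"spin":0}]'; python3 -m jog '[{"translation":[-0.004,0,0],"spin":0},{"translation":[-0.006,0,0],"spin":0},{"translation":[-0.006,0,0],"spin":0}]'
```

```text
clock: 14.85
tool_pos: [0.5746, -0.0342, 0.0686]
orientation: [-179.9, -0.1, -157.7]
force: [-5.2, -2.1, 1.3]
opening: 0.0157
clock: 15.1
tool_pos: [0.575, -0.034, 0.0688]
orientation: [-179.9, -0.2, -157.7]
force: [-6.2, -3.2, 1.3]
opening: 0.0158
clock: 15.35
tool_pos: [0.5755, -0.0338, 0.0687]
orientation: [-179.9, -0.3, -157.7]
force: [-6.0, -2.6, 1.0]
opening: 0.0157
```

```bash
python3 -m jog '[{"translation":[-0.004,0,-0.002],"spin":0},{"translation":[-0.008,0,-0.002],"spin":0},{"translation":[-0.008,0,-0.002],"spin":0}]'; python3 -m jog '[{"translation":[-0.004,0,-0.001],"spin":0},{"translation":[-0.008,0,-0.001],"spin":0},{"translation":[-0.008,0,-0.001],"spin":0}]'; python3 -c "
from h import *
plan(0,0,0); print(ctrl.get_obs()['moment'])"
```

```text
clock: 15.6
tool_pos: [0.5767, -0.0333, 0.069]
orientation: [-180.0, -0.4, -157.7]
force: [-3.8, -2.5, -0.5]
opening: 0.0162
clock: 15.85
tool_pos: [0.5786, -0.0325, 0.0691]
orientation: [-180.0, -0.4, -157.7]
force: [-2.4, -1.9, -2.6]
opening: 0.0157
pos [ 0.5786 -0.0325  0.0691] rpy [-179.96   -0.38 -157.74] t 15.85 F [-2.4 -1.9 -2.6] op 15.7
translation [2.0909 0.9973 0.2897] dist mm 583.6519209515232
[-0.63265977  0.93508337 -0.0681452 ]
```

The force is easing, so the jaws are past the crest, and about 9 mm of travel is left. I'll keep creeping until it stops.

```bash
python3 -m jog '[{"translation":[-0.004,0,0],"spin":0},{"translation":[-0.008,0,0],"spin":0},{"translation":[-0.008,0,0],"spin":0}]'; python3 -m jog '[{"translation":[-0.004,0,0],"spin":0},{"translation":[-0.006,0,0],"spin":0},{"translation":[-0.006,0,0],"spin":0}]'
```

```text
clock: 16.1
tool_pos: [0.5817, -0.0312, 0.0694]
orientation: [-179.9, -0.3, -157.7]
force: [0.4, -0.1, -2.1]
opening: 0.0156
clock: 16.35
tool_pos: [0.5838, -0.0304, 0.0696]
orientation: [-179.9, -0.2, -157.7]
force: [0.3, -0.1, -1.6]
opening: 0.0158
```

```bash
python3 -m jog '[{"translation":[-0.004,0,0],"spin":0},{"translation":[-0.006,0,0],"spin":0},{"translation":[-0.006,0,0],"spin":0}]'; python3 -c "
from h import *
plan(0,0,0); s=snap('side','pics/side5.png'); a=cv2.imread('pics/side5.png'); cv2.imwrite('pics/v5.png',cv2.resize(a[195:255,190:290],(800,480),interpolation=2))"
```

```text
clock: 16.6
tool_pos: [0.5843, -0.0301, 0.0693]
orientation: [-179.9, -0.3, -157.7]
force: [-4.9, -1.2, 0.8]
opening: 0.0157
pos [ 0.5843 -0.0301  0.0693] rpy [-179.95   -0.31 -157.7 ] t 16.6 F [-4.9 -1.2  0.8] op 15.7
translation [2.1153 0.9983 0.2877] dist mm 589.160107592424
```

View pics/v5.png

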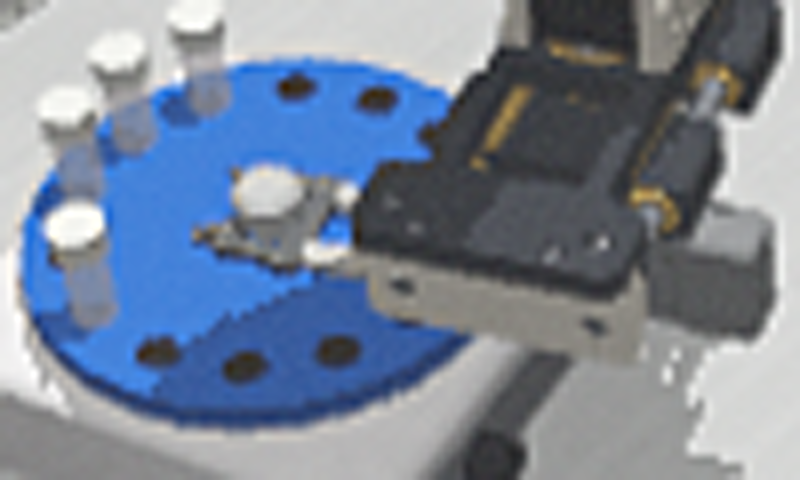

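The side view shows the clip round the spindle, lips beyond it at (203,236) and (237,174). The push eased to 0 and then rose to 5 N. One more gentle nudge will tell a hard stop from friction.

```bash
python3 -m jog '[{"translation":[-0.003,0,-0.001],"spin":0},{"translation":[-0.004,0,-0.001],"spin":0},{"translation":[-0.004,0,-0.001],"spin":0}]'; python3 - <<'E'
from h import *
s=dict(np.load('pics/side5.npz')); f=lambda a,b,z: ray(s,190+(a-3.5)/8,195+(b-3.5)/8,z)[:2]*1e3
sp=f(267,186,.080); U=np.array([.9245,.3811]); N=np.array([-.3811,.9245])
for n,q in dict(lipR=(235,174),lipL=(197,236),backR=(333,188),backL=(300,262)).items():
    p=f(*q,.068)-sp; print(n,p@U,p@N)
E
```

```text
clock: 16.9
tool_pos: [0.5843, -0.0301, 0.0694]
orientation: [-180.0, -0.4, -157.7]
force: [-5.7, -1.8, 0.8]
opening: 0.0155
lipR 18.55604540372432 -13.19694719227962
lipL 18.12965871820661 15.526986056756128
backR -13.645330548116641 -15.948448146127387
backL -17.075561842098544 17.08248664302736
```

The tool did not move and the force rose only slightly, so this is a hard stop: crest at d=129 mm, free travel, then stop at 119 mm. I'll back off straight, rise, and check from above with the wrist camera.

```bash
python3 -m jog '[{"translation":[0.02,0,-0.001],"spin":0},{"translation":[0.06,0,-0.003],"spin":0},{"translation":[0.12,0,-0.004],"spin":0},{"translation":[0.18,0,-0.01],"spin":0},{"translation":[0.2,0,-0.1],"spin":0},{"translation":[0.2,0,-0.25],"spin":0},{"translation":[0.2,0,-0.4],"spin":0},{"translation":[0.2,0,-0.55],"spin":0},{"translation":[0.2,0,-0.66],"spin":0},{"translation":[0.2,0,-0.66],"spin":0}]'; python3 -c "
from h import *
plan(.735,.02,.235,15)"
```

```text
clock: 17.73
tool_pos: [0.5423, -0.0484, 0.2419]
orientation: [-179.8, 0.3, -157.7]
force: [1.7, 0.7, -0.8]
opening: 0.016
pos [ 0.5423 -0.0484  0.2419] rpy [-179.76    0.28 -157.67] t 17.7333 F [ 1.7  0.7 -0.8] op 16.0
translation [-0.8168 -0.0396  0.0319] dist mm 204.59721508506064
spin 0.24444187408083357
```

```bash
python3 -m jog '[{"translation":[-0.13,0,0],"spin":0.1},{"translation":[-0.28,-0.01,0],"spin":0.24},{"translation":[-0.43,-0.02,0],"spin":0.24},{"translation":[-0.58,-0.03,0],"spin":0.24},{"translation":[-0.7,-0.04,0.02],"spin":0.24},{"translation":[-0.78,-0.04,0.03],"spin":0.24},{"translation":[-0.815,-0.04,0.03],"spin":0.24},{"translation":[-0.815,-0.04,0.03],"spin":0.24},{"translation":[-0.815,-0.04,0.03],"spin":0.24},{"translation":[-0.815,-0.04,0.03],"spin":0.24}]'; python3 - <<'E'
from h import *
s=snap('wrist','pics/w4.png'); plan(0,0,0)
cv2.imwrite('pics/v6.png',cv2.resize(cv2.imread('pics/w4.png')[50:200,240:420],(720,600),interpolation=2))
E
```

```text
clock: 18.57
tool_pos: [0.7339, 0.0194, 0.2359]
orientation: [-179.8, 0.3, -164.9]
force: [-0.6, -0.6, -1.8]
opening: 0.0158
pos [0.7339 0.0194 0.2363] rpy [-179.8     0.36 -164.88] t 18.6167 F [-0.2 -0.4 -1.8] op 16.2
translation [2.8599 0.6944 0.9247] dist mm 771.2215018763557
```

View pics/v6.png

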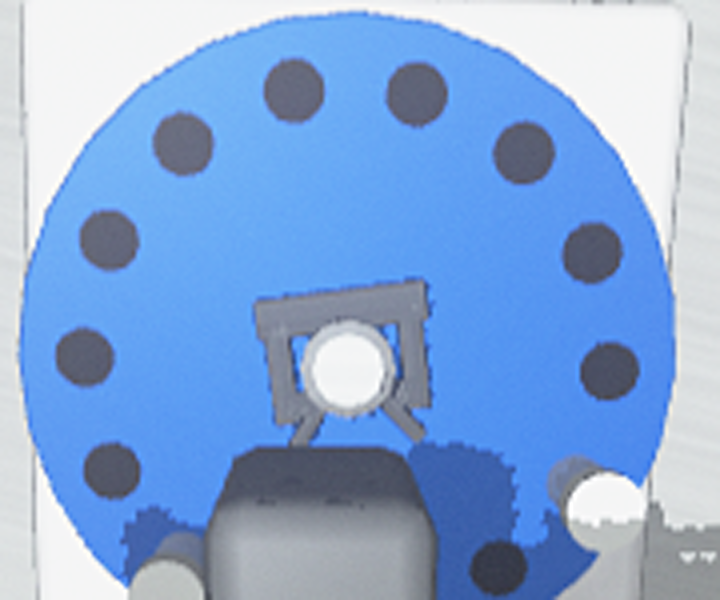

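The crop shows the clip round the spindle head (348,367): back against it, jaws past it, lips at (303,435) and (415,435). I'll measure it.

```bash
python3 - <<'E'
from clip import *
s=dict(np.load('pics/w4.npz')); hsv=cv2.cvtColor(s['color'],cv2.COLOR_RGB2HSV)
zd=.0622
blue=(hsv[...,1]>120)&(abs(hsv[...,0].astype(int)-108)<15)
pts=[]
for v in range(56,155,2):
    u=np.where(blue[v,235:420])[0]+235
    pts+= [ray(s,u[0]-.5,v,zd)[:2],ray(s,u[-1]+.5,v,zd)[:2]]
pts=np.array(pts)*1e3; A=np.c_[2*pts,np.ones(len(pts))]; x=np.linalg.lstsq(A,(pts**2).sum(1),rcond=None)[0]; print('disc',x[:2])
m=np.zeros((400,640),np.uint8); m[128:156,312:342]=((hsv[...,2]>225)&(hsv[...,1]<40))[128:156,312:342]
(u,v),r=cv2.minEnclosingCircle(max(cv2.findContours(m,0,2)[0],key=cv2.contourArea)); h=ray(s,u,v,zd+.0165)[:2]*1e3; print('head',h)
c,th=clip('pics/w4.npz',(slice(112,160),slice(298,352)),zd)
t=np.radians(th); U=np.array([np.cos(t),np.sin(t)]); N=np.array([-U[1],U[0]])
for q in(x[:2],h): print('centre rel axis along/lat',(c-q)@U,(c-q)@N)
E
```

```text
disc [694.73694941  16.03473708]
head [694.39407817  15.78763831]
yaw 22.007327049397826 len 36.66389200602009 width 39.793645850534176
clip_center [694.69021503  15.93884728] front-based [693.37458501  15.40710252]
centre rel axis along/lat -0.07926143816932865 -0.0713903406630767
centre rel axis along/lat 0.3312209347722767 0.02922133404352295
```

The clip centre is within 0.3 mm of the spindle's axis (play 0.5), so it's home. Now the fork goes back to its original place on the mat.

```bash
python3 -m jog '[{"translation":[0.06,-0.12,0],"spin":0.1},{"translation":[0.12,-0.25,0],"spin":0.3},{"translation":[0.18,-0.38,0],"spin":0.5},{"translation":[0.24,-0.51,0],"spin":0.7},{"translation":[0.3,-0.64,0],"spin":0.9},{"translation":[0.36,-0.76,0],"spin":1.0},{"translation":[0.42,-0.88,0],"spin":1.0},{"translation":[0.44,-0.92,0],"spin":1.0},{"translation":[0.44,-0.92,0],"spin":1.0}]'; python3 -c "
from h import *
plan(.4923,-.2372,.2,-18)"
```

```text
clock: 19.37
tool_pos: [0.686, -0.2348, 0.2375]
orientation: [180.0, 0.5, 164.9]
force: [-0.1, 1.1, -1.3]
opening: 0.0161
pos [ 0.686  -0.2348  0.2375] rpy [180.     0.48 164.91] t 19.3667 F [-0.1  1.1 -1.3] op 16.1
translation [ 0.7467 -0.2109  0.1436] dist mm 197.27272478421122
spin 0.09706605797786665
```

```bash
python3 -m jog '[{"translation":[0.12,-0.03,0.03],"spin":0.097},{"translation":[0.27,-0.08,0.06],"spin":0.097},{"translation":[0.42,-0.12,0.1],"spin":0.097},{"translation":[0.56,-0.16,0.14],"spin":0.097},{"translation":[0.67,-0.19,0.14],"spin":0.097},{"translation":[0.73,-0.21,0.14],"spin":0.097},{"translation":[0.747,-0.211,0.14],"spin":0.097},{"translation":[0.747,-0.211,0.14],"spin":0.097},{"translation":[0.747,-0.211,0.14],"spin":0.097}]'; python3 -c "
from h import *
plan(.4923,-.2372,.014,-18)"
```

```text
clock: 20.12
tool_pos: [0.4931, -0.2369, 0.202]
orientation: [180.0, 0.6, 162.0]
force: [1.3, -0.6, -2.3]
opening: 0.0157
pos [ 0.4931 -0.2369  0.202 ] rpy [179.95   0.62 162.05] t 20.1167 F [ 1.3 -0.6 -2.3] op 15.7
translation [ 0.0106 -0.0028  0.7518] dist mm 187.96120607176525
spin 0.0015219197965450348
```

```bash
python3 -m jog '[{"translation":[0.01,-0.003,0.1],"spin":0},{"translation":[0.01,-0.003,0.22],"spin":0},{"translation":[0.01,-0.003,0.35],"spin":0},{"translation":[0.01,-0.003,0.48],"spin":0},{"translation":[0.01,-0.003,0.6],"spin":0},{"translation":[0.01,-0.003,0.68],"spin":0},{"translation":[0.01,-0.003,0.72],"spin":0},{"translation":[0.01,-0.003,0.745],"spin":0},{"translation":[0.01,-0.003,0.752],"spin":0},{"translation":[0.01,-0.003,0.752],"spin":0}]'; python3 -m jog '[{"translation":[0,0,0.006],"spin":0},{"translation":[0,0,0.012],"spin":0},{"translation":[0,0,0.016],"spin":0},{"translation":[0,0,0.016],"spin":0}]'
```

```text
clock: 20.95
tool_pos: [0.4934, -0.2373, 0.0143]
orientation: [180.0, 0.7, 162.1]
force: [-0.5, -1.0, -1.8]
opening: 0.0159
clock: 21.28
tool_pos: [0.4937, -0.2374, 0.0108]
orientation: [179.9, 0.7, 162.1]
force: [-0.6, -0.3, -1.8]
opening: 0.0159
```

```bash
python3 -m jog '[{"translation":[0,0,0.004],"spin":0},{"translation":[0,0,0.008],"spin":0},{"translation":[0,0,0.008],"spin":0}]'; python3 -m jog '[{"translation":[0,0,0.004],"spin":0},{"translation":[0,0,0.006],"spin":0},{"translation":[0,0,0.006],"spin":0}]'
```

```text
clock: 21.53
tool_pos: [0.4937, -0.2374, 0.0089]
orientation: [179.9, 0.7, 162.1]
force: [-0.0, -0.7, -1.7]
opening: 0.016
clock: 21.78
tool_pos: [0.4938, -0.2374, 0.0076]
orientation: [179.9, 0.7, 162.1]
force: [-1.0, 1.2, 2.4]
opening: 0.0158
```

Contact. I'll release and rise.

```bash
python3 -m jog '[{"translation":[0,0,0.002],"spin":0},{"translation":[0,0,0.002],"spin":0},{"translation":[0,0,0.002],"spin":0},{"translation":[0,0,0.002],"spin":0},{"translation":[0,0,0.002],"spin":0},{"translation":[0,0,0.002],"spin":0},{"translation":[0,0,0.002],"spin":0},{"translation":[0,0,0.002],"spin":0},{"translation":[0,0,0.002],"spin":0}]' 60;  python3 -m jog '[{"translation":[0,0,-0.03],"spin":0},{"translation":[0,0,-0.1],"spin":0},{"translation":[0,0,-0.22],"spin":0},{"translation":[0,0,-0.36],"spin":0},{"translation":[0,0,-0.5],"spin":0},{"translation":[0,0,-0.64],"spin":0},{"translation":[0.1,0,-0.76],"spin":0},{"translation":[0.2,0,-0.85],"spin":0},{"translation":[0.2,0,-0.85],"spin":0},{"translation":[0.2,0,-0.85],"spin":0}]'; python3 - <<'E'
from h import *
plan(0,0,0)
s=snap('wrist','pics/w5.png'); snap('side','pics/side6.png'); snap('top','pics/top6.png')
a=cv2.imread('pics/w5.png'); b=cv2.imread('pics/side6.png')
cv2.imwrite('pics/v7.png',np.hstack([cv2.resize(a,(400,250)),cv2.resize(b,(400,250))]))
P=cloud(s); rng=np.zeros((400,640),bool); rng[60:330,250:400]=1
E
```

```text
clock: 22.53
tool_pos: [0.4938, -0.2374, 0.0071]
orientation: [179.9, 0.7, 162.1]
force: [0.6, 0.3, 0.1]
opening: 0.0596
clock: 23.37
tool_pos: [0.4436, -0.2213, 0.2215]
orientation: [179.9, 1.0, 162.1]
force: [0.9, 0.7, -0.8]
opening: 0.0599
pos [ 0.4436 -0.2213  0.2215] rpy [179.87   1.01 162.09] t 23.3667 F [ 0.9  0.7 -0.8] op 59.9
translation [1.9757 0.2948 0.8521] dist mm 542.9361851230374
```

View pics/v7.png

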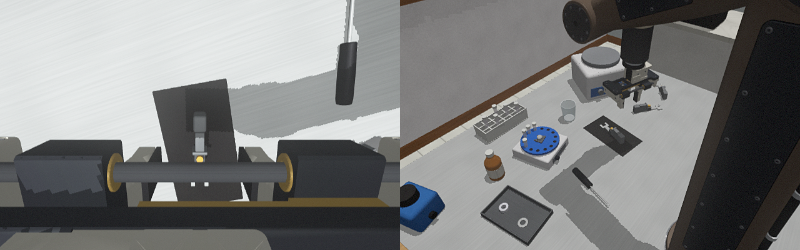

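The fork lies flat on the mat, seen at (200,140) in the wrist view and (612,132) in the side view. The clip is on the spindle at (540,138), and the other things are where they were. The gripper is clear, so I'm handing in.

```bash
python3 -c "
from h import *
print(ctrl.close_job()); print(ctrl.get_obs()['clock'])"
```

```text
the job is handed in; nothing more can be done
None
the job is handed in; nothing more can be done
```

The clip is fully home on the spindle's groove, and the fork is back flat on the rubber mat and released. I handed the job in at about 23.5 s.

- **Fork:** I took the fork on the mat, the nearest of the three look-alikes. I started the first lift before the fingers had closed, so the fork was held too high. I set it back on the mat and gripped it again deeper before going on.
- **Push:** The readings during the push peaked at about 7 N, eased to about 0 as the clip snapped, then met a hard stop at about 6 N, where I stopped. The fingers never came near the clip.
- **Clip check:** From above, the clip's pocket centre measured within about 0.3 mm of the spindle's axis, against 0.5 mm of play. Measured from the lips instead of the back, it came out about 1 mm short. The measured length of the clip was also about 1 mm short, so I put that down to the mask clipping the lip ends.
- **Last pictures:** The fork lay flat within the mat, the gripper was clear, and the other things looked unmoved. I judged those by eye in the last picture and did not measure them.
- **Picture count:** I viewed 12 pictures, two over the budget of 10.

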